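Dose one grinding ball into the mill jar

ROBOT

A 6-joint arm with a two-finger parallel gripper is mounted at the origin on the work surface. World frame = base frame: x ahead of the robot, y to its left, z up, the work surface at z = 0. Lengths are in m, angles in rad, forces in N, time in s.
With the tool pointing down it reaches from about 0.375 to 0.975 m from the base axis. Payload 3.8 kg.
Tool frame: the origin (TCP) lies on the centre line of the jaws, within the pads' length; the fingertips stand 17 mm ahead of it and the grasp point (between the pads) lies 2 mm behind it (bot.tip_extent is the distance from the TCP to the fingertips, in m); z points along the fingers, y is the line along which they close (so a half turn about z gives the same grasp; the last joint's range is limited). The gripper opens to 85 mm and grips with 20 to 120 N. Pads are 22 mm wide; open, the fingers measure 114 mm over their backs; the gripper's body (76 mm by 85 mm) begins 54 mm behind the grasp point. The pads swing forward as they close: fully open they stand 13 mm farther back than shut.
Start: joints at [1.232, 0.264, 1.604, -0, 1.274, -0.037], TCP at [0.201, 0.644, 0.248] pointing down, gripper open.
Joint ranges: [-2.63, 2.63], [-0.94, 2.18], [0.31, 2.57], [-1.31, 4.45], [0, 2.66], [-2.55, 2.55]. Speed limits (rad/s): [2.57, 2.57, 3.14, 3.14, 3.14, 3.14].

INTERFACE

Orientations are given as a rotation vector (axis times angle).
In Python, from workcell import readout, read_camera, finish_job, bot gives the robot as it stands.
- The arm moves only by the tool jog_arm, never from a script. Its argument "deltas" is one flat list of numbers, 7 for each row, row after row: the shift along the tool's x, y, z in m, then the turn, a rotation vector about the tool's x, y, z in degrees, then the gripper command: -1 is shut, 1 is fully open, values between are in proportion. A call has 1 to 8 rows; each row is the pose to reach, as a shift and turn from the pose commanded when the call began, along the tool's axes at that moment; what a row does not reach only later rows make up. A row lasts 1/10 s, in which the tool goes at most 50 mm and 8.59 degrees, less where a joint would pass 70% of its speed; a pose out of reach is approached as far as the arm can. A call with a gripper value outside its range is refused whole. The fingers move at their own pace and stop on an object; "squeeze" is the grip in N (left out, the last holds). Time passes only in rows, so rows that repeat a pose let the fingers close. It gives the time, the measured TCP pose, the force, the opening and the grip force at its end, in the units of the state.
- readout.read_state(): the state, without advancing time (a new reading comes with each control period).
- read_camera(name): name is "scene" or "top"; returns a dict with "color" (480x640x3 uint8, blue, green, red), "fx", "fy", "cx", "cy" (pixels), "dist" ([k1, k2, p1, p2, k3] as OpenCV has them; the pictures are not rectified), "origin" and "attitude" of the camera in the world. Camera axes: x right, y down, z forward; pixel columns grow to the right and rows downward; lengths in m; the calibration is good to about 2 mm. A picture is of the moment at which its call begins. There is no depth.
- finish_job(): hands the job in; it is judged then, once.
The state is a dict: "time": time; "q": joint angles; "joint_vel": joint speeds; "joint_torque": joint torques, N m; "tool_pos": TCP position; "tcp_rot": TCP orientation; "wrist_force": force on the tool from outside, world axes, zero at the start; "torque": the same for the moment, N m; "width": opening from 0.0 (shut) to 1.0 (fully open); "grip_force": force on a finger pad.
Only numpy, scipy, OpenCV 4.12 (cv2) and the standard library are available. Lean on these libraries where they do the work, as an engineer would, in place of code of your own. Each camera call takes 0.05 s, during which the arm holds its last target. There are 200 camera calls.

TASK

One more grinding ball has to go into the glaze mill's jar. Turn the dosing wheel by its wooden peg until the pocket holding the round porcelain ball sits squarely over the drop hole, with the flap still shut; only then swing the flap's crank over, so that the flap tips and the ball falls down the chute into the jar, and leave the ball lying there. Do not open the flap under any other pocket.

Things in the scene. Friction and masses are not known exactly. Their poses are not given: they have to be found in the camera images.
- stand: Fixed dosing stand, dark steel deck 220 mm square, top 140 mm above the table. Origin: on the wheel's vertical axis at table level; x points to the drop hole, z up. The hole (54 mm square, at x = 75 mm) is shut from below by a flush steel flap; a square chute hangs under it, over the jar. The flap's crank stands just past the deck's edge, at x = 135 mm.
- drop_hole (a point): Centre of the drop hole, at the deck's top, 140 mm above the table and 75 mm from the wheel's axis.
- wheel_peg (a point): Top of the wheel's upright wooden peg (16 mm thick, 60 mm tall, top 220 mm up), 75 mm from the axis, at first roughly opposite the hole. The aluminium wheel turns up to 2.8 rad either way, takes 2 N at the peg and stays put. Its 5 pockets, bottomless sleeves (38 mm bore, tops 166 mm up), lie 75 mm from the axis at 60, 120, 180, 240, 300 degrees from the peg; contents slide on the deck.
- ball_center (a point): Centre of the white porcelain ball, 30 mm in diameter, lying on the deck in one of the wheel's pockets with up to 4 mm play all round (centre 155 mm above the table). Two other pockets hold things of the same porcelain: a 22 mm square block and a three-armed stilt 14 mm tall.
- flap (a joint): Angle of the tipping flap: 0 = shut (start), 1.2 rad = fully open, hanging down; the ball falls well before 1.0 rad. The crank turns with it: pushing the crank's knob towards the stand's +y, over the upright, opens the flap. It takes 1 to 2 N, stays where it is left and has no spring.
- crank_knob (a point): Centre of the crank's black ball knob (18 mm), at the end of a 10 mm rod, 75 mm from the pivot. Pivot: axis along the stand's x, at y = -28 mm, 138 mm above the table. The rod swings in the upright plane x = 135 mm of the stand: shut it leans 0.35 rad to -y (knob at y = -54 mm, 208 mm up), fully open 0.85 rad to +y (knob at y = +28 mm, 187 mm up).
- jar_in (a point): Centre of the inner floor of the open terracotta mill jar, rim radius 52 mm, 70 mm tall, standing loose on the table under the chute.
Mind the look-alikes: they are no part of the job. Leave any pink or purple look-alike of the part that bears jar_in alone. Leave any turquoise look-alike of the part that bears ball_center alone.

How it is judged:
By the outcome, as a careful person would: the job done as asked, in the order asked, and still so for the second after the job is handed in, with the robot touching nothing.
It also fails if it takes over 53 s, if anything falls off the work surface, if the arm or the gripper's body presses on something with over 40 N, if the wrist force passes 120 N, or if a joint passes its speed limit or range.

## Working session

There is one attempt and no reset: what is moved stays moved. The work goes in short steps, Python scripts to look and compute and a tool call to move; the robot and the scene stay as the last step left them, time stands still between calls to the robot, and variables do not carry over. Pictures are saved under pics/ and viewed, at most 10 in all, crops included, and the job is handed in when it is done.

Besides the shell and the picture viewer there is one more tool, called after "Call:" in YAML: its name, and indented under it one key for each argument. jog_arm: Moves the arm, as the interface text tells. Its arguments: {"type":"object","properties":{"deltas":{"type":"array"},"squeeze":{"type":"number"}},"required":["deltas"]}

```bash
mkdir -p pics; cat > h.py <<'E'
import numpy as np, cv2
from workcell import readout, read_camera, finish_job, bot
from scipy.spatial.transform import Rotation as R
def att(c):
    a=np.array(c["attitude"],float)
    return a if a.shape==(3,3) else (R.from_rotvec(a).as_matrix() if a.size==3 else R.from_quat(a).as_matrix())
def K(c): return np.array([[c["fx"],0,c["cx"]],[0,c["fy"],c["cy"]],[0,0,1.]])
def ray(c,uv):
    p=cv2.undistortPoints(np.array(uv,float).reshape(-1,1,2),K(c),np.array(c["dist"],float)).reshape(-1,2)
    return (att(c)@np.c_[p,np.ones(len(p))].T).T
def onplane(c,uv,z):
    d=ray(c,uv); o=np.array(c["origin"]); return o+d*((z-o[2])/d[:,2])[:,None]
def proj(c,P):
    A=att(c); r=A.T; t=-r@np.array(c["origin"])
    return cv2.projectPoints(np.array(P,float).reshape(-1,1,3),cv2.Rodrigues(r)[0],t,K(c),np.array(c["dist"],float))[0].reshape(-1,2)
E
python3 - <<'E'
from h import *
for n in("scene","top"):
    c=read_camera(n); cv2.imwrite(f"pics/{n}0.png",c["color"]); print(n,c["fx"],c["origin"],c["attitude"],c["dist"])
print(readout.read_state())
E
```

```text
scene 576.9191095609928 [0.92051201 0.48047339 0.76739748] [-0.96476444 -2.49660177  1.056533  ] [0.00641807 0.         0.         0.         0.        ]
top 532.5296878711583 [ 0.36045097 -0.01197567  0.9753998 ] [-2.11176248  2.12355352 -0.20455299] [-0.1524956  0.         0.         0.         0.       ]
{'time': 0.1, 'q': array([ 1.23211927e+00,  2.64681931e-01,  1.60527078e+00, -1.82094633e-05,
        1.27369313e+00, -3.68827106e-02]), 'joint_vel': array([-0.00042993, -0.0024165 , -0.00431805,  0.00093677,  0.00109896,
       -0.00119376]), 'joint_torque': array([-1.85578160e-04, -5.16712046e+01, -3.68591166e+01, -1.21720336e-04,
        6.30819981e-03, -1.20592253e-05]), 'tool_pos': array([0.20041655, 0.64389118, 0.24706571]), 'tcp_rot': array([-0.47219686, -3.10553116,  0.00317318]), 'wrist_force': array([ 0.42864686, -0.43399237,  0.36990969]), 'torque': array([ 0.03739384,  0.01564068, -0.01351695]), 'grip_force': 0.0, 'width': 1.0027191195312697}
```

View pics/scene0.png

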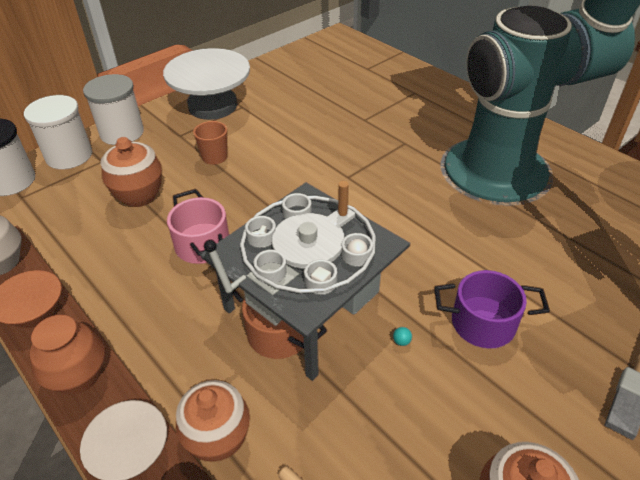

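View pics/top0.png

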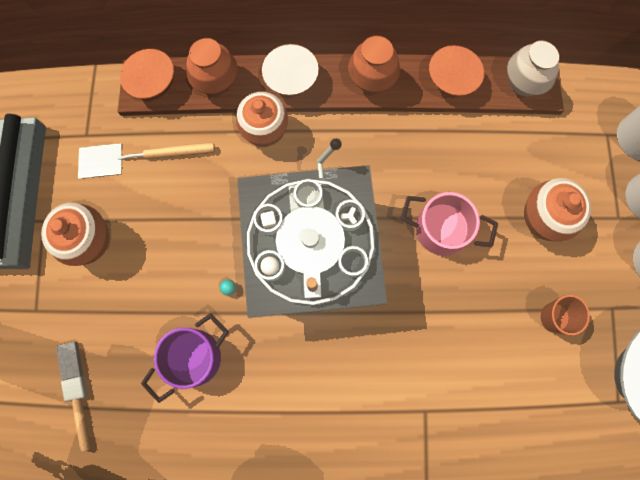

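The pictures show the stand near the middle of the top view, with the deck corners at about (238,178), (369,167), (386,303) and (247,317). The peg is at (312,284), the ball in the pocket at (269,265) and the knob at (335,145). The ball is one pocket (60°) from the peg on the left, so the wheel turns clockwise in this view by about 120°. The terracotta jar is under the chute.

```bash
cat > meas.py <<'E'
from h import *
def stand(c):
    # deck dark mask -> rectangle corners at z=.14
    g=c["color"].max(2); m=((g<95)&(c["color"].ptp(2)<25) if hasattr(np.ndarray,'ptp') else ((g<95)&(np.ptp(c["color"],axis=2)<25))).astype(np.uint8)
    x=np.zeros_like(m); x[150:335,225:400]=m[150:335,225:400]
    x=cv2.morphologyEx(x,cv2.MORPH_OPEN,np.ones((7,7)))
    P=cv2.findContours(x,0,1)[0]; h=np.vstack([p for p in P if cv2.contourArea(p)>60])
    W=onplane(c,h.reshape(-1,2),.14)[:,:2]
    return cv2.minAreaRect((W*1000).astype(np.float32))
def blob(c,lo,hi,box,hsv=True):
    im=cv2.cvtColor(c["color"],cv2.COLOR_BGR2HSV); m=cv2.inRange(im,lo,hi); x0,y0,x1,y1=box
    s=m[y0:y1,x0:x1]; n,l,st,ce=cv2.connectedComponentsWithStats(s); i=1+np.argmax(st[1:,4]); return ce[i]+[x0,y0],st[i,4]
if __name__=="__main__":
    c=read_camera("top"); print(stand(c))
    pk=onplane(c,[[309,237],[312,284],[335,145],[269,265]],.14)
    print("corners",onplane(c,[[238,178],[369,167],[386,303],[247,317]],.14)[:,:2].round(4).tolist())
    p,a=blob(c,(5,120,60),(20,255,255),(300,272,325,297)); print("peg",p,a,onplane(c,[p],.218)[0])
    p,a=blob(c,(0,0,0),(180,255,60),(325,135,345,155)); print("knob",p,a,onplane(c,[p],.210)[0])
    print("ball",onplane(c,[[269,265]],.155)[0])
    # ring of sleeves/wheel outer rim
    s=read_camera("scene")
    for n,uv,z in (("pegS",[343,186],.22),("knobS",[211,246],.208),("ballS",[358,247],.157)): print(n,onplane(s,[uv],z)[0].round(4))
    print(R.from_rotvec(readout.read_state()["tcp_rot"]).as_matrix().round(3))
E
python3 meas.py
```

```text
Traceback (most recent call last):
  File "meas.py", line 14, in <module>
    c=read_camera("top"); print(stand(c))
                                ~~~~~^^^
  File "meas.py", line 4, in stand
    g=c["color"].max(2); m=((g<95)&(c["color"].ptp(2)<25) if hasattr(np.ndarray,'ptp') else ((g<95)&(np.ptp(c["color"],axis=2)<25))).astype(np.uint8)
                                    ^^^^^^^^^^^^^^
AttributeError: `ptp` was removed from the ndarray class in NumPy 2.0. Use np.ptp(arr, ...) instead.
```

```bash
sed -i 's/m=((g<95).*$/m=((g<95)\&(np.ptp(c["color"],axis=2)<25)).astype(np.uint8)/' meas.py; python3 meas.py
```

```text
Traceback (most recent call last):
  File "meas.py", line 14, in <module>
    c=read_camera("top"); print(stand(c))
                                ~~~~~^^^
  File "meas.py", line 7, in stand
    P=cv2.findContours(x,0,1)[0]; h=np.vstack([p for p in P if cv2.contourArea(p)>60])
                                    ~~~~~~~~~^^^^^^^^^^^^^^^^^^^^^^^^^^^^^^^^^^^^^^^^^
ValueError: need at least one array to concatenate
```

```bash
python3 - <<'E'
import cv2
i=cv2.imread("pics/top0.png"); print([i[v,u].tolist() for u,v in((245,185),(362,175),(378,296),(252,308),(255,200),(370,310),(245,325),(335,145))])
E
sed -i 's/g<95/g<125/; s/(7,7)/(5,5)/' meas.py; python3 meas.py
```

```text
[[103, 113, 117], [102, 113, 117], [103, 111, 113], [106, 115, 120], [109, 117, 122], [61, 86, 117], [101, 156, 218], [51, 59, 71]]
((535.7283935546875, 7.401649475097656), (229.9702606201172, 218.11195373535156), 5.460674285888672)
corners [[0.6397, 0.1269], [0.6572, -0.0897], [0.4326, -0.1113], [0.4118, 0.1069]]
peg [311.06666667 282.64      ] 75 [0.45581257 0.0046468  0.218     ]Traceback (most recent call last):
  File "meas.py", line 18, in <module>
    p,a=blob(c,(0,0,0),(180,255,60),(325,135,345,155)); print("knob",p,a,onplane(c,[p],.210)[0])
        ~~~~^^^^^^^^^^^^^^^^^^^^^^^^^^^^^^^^^^^^^^^^^^
  File "meas.py", line 12, in blob
    s=m[y0:y1,x0:x1]; n,l,st,ce=cv2.connectedComponentsWithStats(s); i=1+np.argmax(st[1:,4]); return ce[i]+[x0,y0],st[i,4]
                                                                         ~~~~~~~~~^^^^^^^^^^
    return _wrapfunc(a, 'argmax', axis=axis, out=out, **kwds)
    return bound(*args, **kwds)
ValueError: attempt to get argmax of an empty sequence
```

```bash
sed -i 's/(180,255,60),(325/(180,255,95),(325/' meas.py; python3 meas.py; python3 - <<'E'
import cv2
i=cv2.imread("pics/top0.png")[130:325,230:395]; a=cv2.resize(i,None,fx=3,fy=3,interpolation=2)
j=cv2.imread("pics/scene0.png")[175:305,195:385]; b=cv2.resize(j,None,fx=3,fy=3,interpolation=2)
cv2.imwrite("pics/c_top.png",a); cv2.imwrite("pics/c_scene.png",b)
E
```

```text
((535.7283935546875, 7.401649475097656), (229.9702606201172, 218.11195373535156), 5.460674285888672)
corners [[0.6397, 0.1269], [0.6572, -0.0897], [0.4326, -0.1113], [0.4118, 0.1069]]
peg [311.06666667 282.64      ] 75 [0.45581257 0.0046468  0.218     ]
knob [335.35632184 143.87356322] 87 [ 0.6699836  -0.03262049  0.21      ]
ball [0.49176944 0.0717178  0.155     ]
pegS [0.4602 0.0096 0.22  ]
knobS [ 0.6692 -0.0309  0.208 ]
ballS [0.4878 0.0719 0.157 ]
[[-0.955  0.297 -0.   ]
 [ 0.297  0.955 -0.001]
 [-0.    -0.001 -1.   ]]
```

View pics/c_top.png

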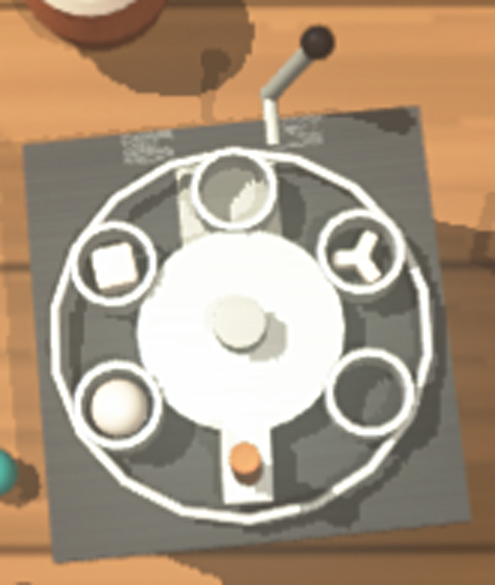

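View pics/c_scene.png

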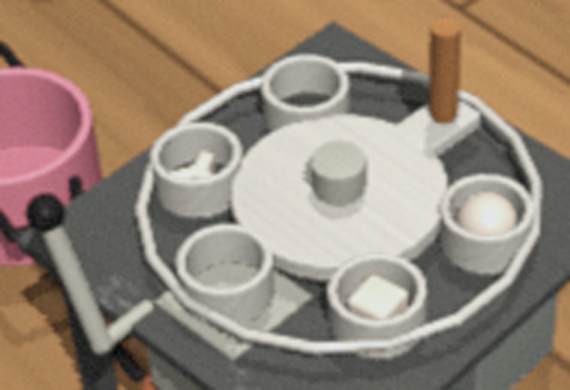

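The crops show the five sleeve mouths clearly in both views, and the ball is confirmed in the pocket next to the peg. In the top view the mouths are at (308,193), (268,218), (269,265), (353,261) and (350,214), with the peg top at (312,282). The hole, partly covered by the empty pocket, lies towards the crank.

```bash
python3 - <<'E'
from h import *
for n,S,peg,kn in (("top",[[308,192.7],[268.3,217.7],[269.3,265],[353.3,260.7],[350,214]],[312,282.3],[335.5,143.8]),
  ("scene",[[270,262.3],[320.7,272.3],[357.7,246],[296.7,204.3],[260.7,228.3]],[343.7,184.3],[210.3,246])):
    c=read_camera(n); W=onplane(c,S,.166)[:,:2]
    p=onplane(c,[peg],.22)[0,:2]; k=onplane(c,[kn],.208)[0,:2]
    # centre: lstsq circle r=75
    from scipy.optimize import least_squares
    f=least_squares(lambda x:np.hypot(*(np.vstack([W,p])-x).T)-.075,W.mean(0)); C=f.x
    print(n,"C",C.round(4),"res",(f.fun*1000).round(1)); d=W-C; print(np.degrees(np.arctan2(d[:,1],d[:,0])).round(1)); dp=p-C
    print("peg",p.round(4),np.degrees(np.arctan2(*dp[::-1])).round(1),np.hypot(*dp)); d=k-C
    print("knob",k.round(4),np.hypot(*d),"yaw from knob",np.degrees(np.arctan2(d[1],d[0])-np.arctan2(-54,135)))
s=read_camera("scene"); print("far deck corners scene", onplane(s,[[313,333],[409,243],[307,186]],.14).round(4).tolist())
E
```

```text
top C [0.5304 0.0071] res [ 0.1 -0.8 -0.2 -0.1 -0.8 -0.5]
[   2.5   62.1  122.7 -117.4  -57.5]
peg [0.456  0.0033] -177.0 0.07447763198227188
knob [ 0.6709 -0.0329] 0.1460847179555765 yaw from knob 5.897058821234327
scene C [0.5318 0.0123] res [ 0.3 -0.9 -0.3 -1.  -0.3  0.3]
[   1.8   61.8  121.3 -116.4  -55.7]
peg [0.4567 0.0075] -176.3 0.0752848089228834
knob [ 0.6699 -0.0316] 0.14491102549953153 yaw from knob 4.168524970847331
far deck corners scene [[0.6309, 0.1329, 0.14], [0.4128, 0.1071, 0.14], [0.4376, -0.1008, 0.14]]
```

```bash
cat >> h.py <<'E'
def rel(p,yaw_y,n=""):
    """tool-frame shift/turn to world point p with tool down, tool y at yaw_y deg"""
    s=readout.read_state(); M=R.from_rotvec(s["tcp_rot"]).as_matrix(); a=np.radians(yaw_y)
    y=np.array([np.cos(a),np.sin(a),0]); z=np.array([0,0,-1.]); T=np.c_[np.cross(y,z),y,z]
    print(n,(M.T@(np.array(p)-s["tool_pos"])).round(4).tolist(),np.degrees(R.from_matrix(M.T@T).as_rotvec()).round(1).tolist())
E
python3 -c "
from h import *
rel([.4565,.0055,.28],92.4)"
```

```text
[-0.4342, -0.534, -0.0317] [-0.0, 0.0, -19.7]
```

Call:
jog_arm:
  deltas: [-0.434,-0.534,-0.032,0,0,-19.7,1,-0.434,-0.534,-0.032,0,0,-19.7,1,-0.434,-0.534,-0.032,0,0,-19.7,1,-0.434,-0.534,-0.032,0,0,-19.7,1,-0.434,-0.534,-0.032,0,0,-19.7,1,-0.434,-0.534,-0.032,0,0,-19.7,1,-0.434,-0.534,-0.032,0,0,-19.7,1,-0.434,-0.534,-0.032,0,0,-19.7,1]

```text
time: 1.3
tool_pos: [0.3494, 0.2717, 0.2674]
tcp_rot: [-0.067, 3.14, 0.001]
wrist_force: [1.0, 0.1, -0.3]
width: 0.998
grip_force: 0.0
```

```bash
python3 -c "
from h import *
rel([.4565,.0055,.28],92.4)"
```

```text
[-0.0957, -0.2706, -0.0127] [0.0, 0.1, 0.0]
```

Call:
jog_arm:
  deltas: [-0.095,-0.27,-0.012,0,0,0,1,-0.095,-0.27,-0.012,0,0,0,1,-0.095,-0.27,-0.012,0,0,0,1,-0.095,-0.27,-0.012,0,0,0,1,-0.095,-0.27,-0.012,0,0,0,1,-0.095,-0.27,-0.012,0,0,0,1,-0.095,-0.27,-0.012,0,0,0,1,-0.095,-0.27,-0.012,0,0,0,1]

```text
time: 2.1
tool_pos: [0.4554, 0.0071, 0.2789]
tcp_rot: [0.062, -3.141, -0.001]
wrist_force: [-0.5, -0.2, 0.1]
width: 1.0
grip_force: 0.0
```

```bash
python3 -c "
from h import *
print(readout.read_state()['joint_vel'].round(3))
rel([.4565,.0055,.28],92.4);rel([.4565,.0055,.2],92.4)
c=read_camera('scene');cv2.imwrite('pics/s1.png',c['color'][60:360,140:540])"
```

```text
[ 0.041 -0.009  0.014  0.005  0.002  0.002]
 [-0.0011, -0.0017, -0.0011] [0.0, -0.0, -0.1]
 [-0.0011, -0.0017, 0.0789] [0.0, -0.0, -0.1]
```

View pics/s1.png

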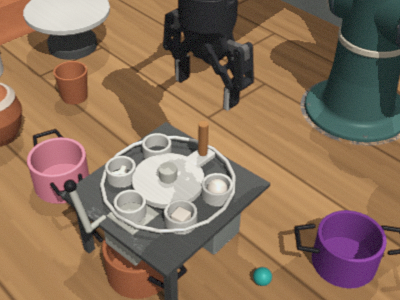

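The gripper is above the peg: fingertips at about (180,78) and (232,105) in the crop, peg top at (203,125). I'll check the projection before lowering.

```bash
python3 -c "
from h import *
c=read_camera('scene');t=readout.read_state()['tool_pos']
print(proj(c,[t+[0,.0425,-.004],t-[0,.0425,.004],t+[0,.0425,-.017],t-[0,.0425,.017],[.4565,.0055,.22]])-[140,60])
cv2.imwrite('pics/s2.png',cv2.resize(c['color'][60:230,260:430],None,fx=3,fy=3))"
```

```text
[[227.09097277 107.75780739]
 [185.45556703  81.33795476]
 [226.67931167 115.16779454]
 [185.513117    88.63308359]
 [202.8950779  123.6195775 ]]
```

View pics/s2.png

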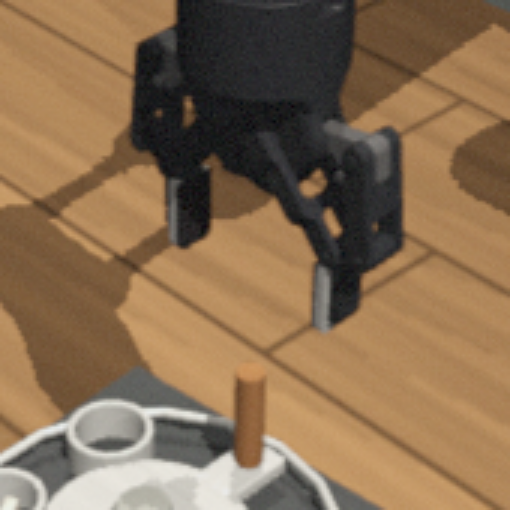

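Call:
jog_arm:
  deltas: [-0.001,-0.001,0.03,0,0,0,1,-0.001,-0.001,0.06,0,0,0,1,-0.001,-0.001,0.079,0,0,0,1,-0.001,-0.001,0.079,0,0,0,0,-0.001,-0.001,0.079,0,0,0,-0.5,-0.001,-0.001,0.079,0,0,0,-1,-0.001,-0.001,0.079,0,0,0,-1,-0.001,-0.001,0.079,0,0,0,-1]
  squeeze: 25

```text
time: 3.0
tool_pos: [0.4573, 0.0068, 0.2013]
tcp_rot: [-0.066, 3.138, -0.0]
wrist_force: [-1.1, 0.6, 2.4]
width: 0.177
grip_force: 24.7
```

Call:
jog_arm:
  deltas: [0,0,0,0,0,0,-1,0,0,0,0,0,0,-1,0,0,0,0,0,0,-1,0,0,0,0,0,0,-1]

```text
time: 3.4
tool_pos: [0.4573, 0.0068, 0.2013]
tcp_rot: [-0.066, 3.139, 0.0]
wrist_force: [-0.6, -0.0, 5.3]
width: 0.179
grip_force: 25.0
```

Call:
jog_arm:
  deltas: [-0.0006,0.0095,0,0,0,7.25,-1,-0.0024,0.0188,0,0,0,14.5,-1,-0.0053,0.0278,0,0,0,21.75,-1,-0.0094,0.0364,0,0,0,29,-1,-0.0145,0.0443,0,0,0,36.25,-1,-0.0206,0.0516,0,0,0,43.5,-1,-0.0275,0.0581,0,0,0,50.75,-1,-0.0353,0.0636,0,0,0,58,-1]

```text
time: 4.2
tool_pos: [0.4905, 0.0713, 0.2013]
tcp_rot: [1.47, 2.772, 0.0]
wrist_force: [0.8, -3.5, 5.3]
width: 0.177
grip_force: 24.9
```

Call:
jog_arm:
  deltas: [0,0,0,0,0,0,-1,0,0,0,0,0,0,-1]

```text
time: 4.4
tool_pos: [0.4907, 0.0714, 0.2013]
tcp_rot: [1.459, 2.778, 0.002]
wrist_force: [2.9, -2.4, 6.3]
width: 0.174
grip_force: 25.1
```

```bash
python3 -c "
from h import *
s=readout.read_state();M=R.from_rotvec(s['tcp_rot']).as_matrix();print(M[:,1].round(3),np.degrees(np.arctan2(M[1,1],M[0,1])))
d=s['tool_pos'][:2]-[.5311,.0097];print(np.hypot(*d),np.degrees(np.arctan2(d[1],d[0])),s['wrist_force'],s['torque'])"
```

```text
[0.823 0.568 0.003] 34.59771071613527
0.07375632653512312 123.23680096164843 [ 2.87047128 -2.35644293  6.34486134] [-0.39593262 -0.26928483 -0.02674159]
```

Call:
jog_arm:
  deltas: [-0.0006,0.0095,0,0,0,7.25,-1,-0.0024,0.0188,0,0,0,14.5,-1,-0.0053,0.0278,0,0,0,21.75,-1,-0.0094,0.0364,0,0,0,29,-1,-0.0145,0.0443,0,0,0,36.25,-1,-0.0206,0.0516,0,0,0,43.5,-1,-0.0275,0.0581,0,0,0,50.75,-1,-0.0353,0.0636,0,0,0,58,-1]

```text
time: 5.2
tool_pos: [0.5621, 0.0777, 0.2013]
tcp_rot: [2.628, 1.718, 0.001]
wrist_force: [-2.0, -4.2, 7.9]
width: 0.18
grip_force: 25.3
```

Call:
jog_arm:
  deltas: [-0.0353,0.0636,0,0,0,0,-1]

```text
time: 5.3
tool_pos: [0.5924, 0.046, 0.2011]
tcp_rot: [-2.62, -1.719, -0.015]
wrist_force: [-3.4, 7.1, 6.3]
width: 0.179
grip_force: 26.0
```

That last settle row should have been zero. My slip pushed the peg about 30° past the target, but the wheel is still inside its range and the flap is shut. I'll bring the peg back along the arc.

```bash
python3 -c "
from h import *
s=readout.read_state();M=R.from_rotvec(s['tcp_rot']).as_matrix();print(np.degrees(np.arctan2(M[1,1],M[0,1])),s['tool_pos'],s['joint_vel'].round(2))
o=np.array([.5967,.0417,.2013]);C=np.array([.5311,.0097,.2013])
for a in np.linspace(33,65.2,6):
  t=np.radians(a);print((M.T@(C+.0738*np.array([np.cos(t),np.sin(t),0])-o)).round(4))"
```

```text
-23.467603319485 [0.59243174 0.04603065 0.20114949] [-0.76  0.51 -0.57 -0.06  0.1  -0.83]
[ 0.006  -0.0067  0.0001]
[ 0.0102 -0.0138  0.0001]
[ 0.0136 -0.0214  0.0002]
[ 0.0161 -0.0293  0.0002]
[ 0.0176 -0.0374  0.0003]
[ 0.0183 -0.0457  0.0003]
```

Call:
jog_arm:
  deltas: [0.006,-0.0067,0,0,0,0,-1,0.0102,-0.0138,0,0,0,0,-1,0.0136,-0.0214,0,0,0,0,-1,0.0161,-0.0293,0,0,0,0,-1,0.0176,-0.0374,0,0,0,0,-1,0.0183,-0.0457,0,0,0,0,-1,0.0183,-0.0457,0,0,0,0,-1,0.0183,-0.0457,0,0,0,0,-1]

```text
time: 6.1
tool_pos: [0.5589, 0.0761, 0.2012]
tcp_rot: [-2.625, -1.725, -0.011]
wrist_force: [4.0, 6.6, 2.5]
width: 0.175
grip_force: 26.4
```

```bash
python3 -c "
from h import *
s=readout.read_state();d=s['tool_pos'][:2]-[.5311,.0097];print(np.hypot(*d),np.degrees(np.arctan2(d[1],d[0])),s['wrist_force'],s['joint_vel'].round(3))
C=np.array([.5311,.0097,s['tool_pos'][2]]);t=np.radians(65.2);rel(C+.0738*np.array([np.cos(t),np.sin(t),0]),-23.5)"
```

```text
0.07200296942116785 67.28791530373526 [4.02310118 6.63737772 2.47330063] [-0.002  0.003 -0.002  0.001  0.002  0.001]
 [0.0018, 0.0027, 0.0] [0.2, -0.4, 0.1]
```

Call:
jog_arm:
  deltas: [0.0018,0.0027,0,0,0,0,-1,0.0018,0.0027,0,0,0,0,-1,0.0018,0.0027,0,0,0,0,-1]

```text
time: 6.4
tool_pos: [0.5611, 0.0753, 0.2012]
tcp_rot: [-2.626, -1.723, -0.004]
wrist_force: [-0.5, 3.3, 5.7]
width: 0.177
grip_force: 26.7
```

Call:
jog_arm:
  deltas: [0,0,0,0,0,0,0,0,0,0,0,0,0,0,0,0,0,0,0,0,0,0,0,0,0,0,0,0,0,0,-0.05,0,0,0,0,0,0,-0.1,0,0,0,0]

```text
time: 7.0
tool_pos: [0.5585, 0.0742, 0.298]
tcp_rot: [-2.626, -1.719, 0.009]
wrist_force: [1.7, -0.4, 0.5]
width: 0.501
grip_force: 0.0
```

```bash
python3 -c "
from h import *
rel([.56,-.24,.30],-10)"
```

```text
[-0.2874, 0.127, -0.0018] [-0.3, 0.1, -13.6]
```

Next I retreat to the -y side, closing the fingers on the way, and look.

Call:
jog_arm:
  deltas: [-0.287,0.127,-0.002,0,0,-13.6,-1,-0.287,0.127,-0.002,0,0,-13.6,-1,-0.287,0.127,-0.002,0,0,-13.6,-1,-0.287,0.127,-0.002,0,0,-13.6,-1,-0.287,0.127,-0.002,0,0,-13.6,-1,-0.287,0.127,-0.002,0,0,-13.6,-1,-0.287,0.127,-0.002,0,0,-13.6,-1,-0.287,0.127,-0.002,0,0,-13.6,-1]

```text
time: 7.8
tool_pos: [0.5614, -0.2419, 0.3012]
tcp_rot: [-2.41, -2.015, 0.001]
wrist_force: [-0.1, 0.3, -0.7]
width: -0.003
grip_force: 0.0
```

```bash
python3 -c "
from h import *
a=read_camera('top');b=read_camera('scene');cv2.imwrite('pics/t3f.png',a['color']);cv2.imwrite('pics/s3f.png',b['color'])
A=cv2.resize(a['color'][130:325,230:395],(495,585),interpolation=2);B=cv2.resize(b['color'][175:340,195:385],(300,260),interpolation=2)
o=np.zeros((585,800,3),np.uint8);o[:,:495]=A;o[:260,500:]=B;cv2.imwrite('pics/c3.png',o);rel([.56,-.24,.30],-10)"
```

```text
[-0.0015, -0.0015, 0.0014] [-0.1, -0.1, -0.0]
```

View pics/c3.png

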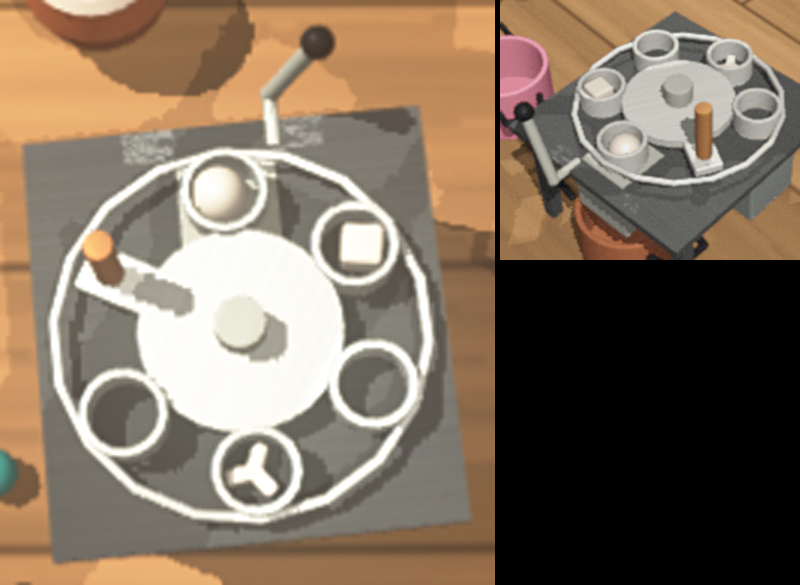

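The ball's pocket is now over the flap, with its mouth at about (223,190) in the crop. It may be slightly past centre on the left, so I'll measure the angles.

```bash
python3 - <<'E'
from h import *
from scipy.optimize import least_squares
c=read_camera("top"); im=c["color"]
S=np.array([[223,190],[355,242],[373,384],[257,472],[124,412]])/3+[230,130]
W=onplane(c,S,.166)[:,:2]; f=least_squares(lambda x:np.hypot(*(W-x).T)-.075,W.mean(0)); C=f.x; d=W-C
a=np.degrees(np.arctan2(d[:,1],d[:,0]))%360; print("C",C.round(4),a.round(1),(f.fun*1e3).round(1)); w=np.mean((a-[0,-60,-120,-180,-240]+180)%360-180); print("ball pocket world angle",w)
# flap edges in the top view (crop px) on deck plane
L=onplane(c,np.array([[178,172],[182,242]])/3+[230,130],.14)[:,:2]; Rr=onplane(c,np.array([[275,165],[280,236]])/3+[230,130],.14)[:,:2]
h=(L.mean(0)+Rr.mean(0))/2; print("flap",L.round(4).tolist(),Rr.round(4).tolist(),"width",np.linalg.norm(L.mean(0)-Rr.mean(0)))
for yaw in(4.5,5,5.5):
    t=np.radians(yaw); print(yaw,"lateral of flap mid from C",(np.array([-np.sin(t),np.cos(t)])@(h-C)).round(4))
# deck left/right edges: brightness gradients, sampled rows
g=cv2.cvtColor(im,cv2.COLOR_BGR2HSV)[:,:,1].astype(float); E=[]
for r in range(190,300,4):
    row=cv2.GaussianBlur(g,(1,5),0)[r]; E.append([np.argmax(-np.diff(row[228:256]))+228.5,np.argmax(np.diff(row[362:395]))+362.5,r])
E=np.array(E); l=onplane(c,E[:,[0,2]],.14)[:,:2]; r=onplane(c,E[:,[1,2]],.14)[:,:2]
for q in(l,r):
    vx,vy,x0,y0=cv2.fitLine((q*1000).astype(np.float32),cv2.DIST_HUBER,0,.01,.01).ravel(); print("edge yaw",np.degrees(np.arctan2(vy,vx))%180,"offset from C",((x0/1000-C[0])*-vy+(y0/1000-C[1])*vx)*np.sign(vx))
E
```

```text
C [0.5302 0.0069] [  7.2 307.2 246.1 186.2 126.2] [-0.2  0.1 -0.7  0.6 -0.6]
ball pocket world angle 6.576080912590561
flap [[0.6228, 0.0418], [0.5832, 0.0393]] [[0.6264, -0.0112], [0.5862, -0.0137]] width 0.05310699904778886
4.5 lateral of flap mid from C 0.0013
5 lateral of flap mid from C 0.0006
5.5 lateral of flap mid from C -0.0
edge yaw 5.48764 offset from C 0.11060760543928466
edge yaw 5.772293 offset from C -0.1094572425027888
```

The pocket is at 6.6° against a stand yaw of about 5.5°, which is roughly 1.5 mm off centre. The sleeve lies fully over the 54 mm hole, so I go for the crank.

```bash
python3 -c "
from h import *
rel([.6748,-.0771,.30],5.5);rel([.6748,-.0771,.20],5.5)"
```

```text
[0.1781, 0.0834, 0.0017] [-0.0, -0.1, -15.5]
 [0.178, 0.0834, 0.1017] [-0.0, -0.1, -15.5]
```

Call:
jog_arm:
  deltas: [0.178,0.083,0.002,0,0,-15.5,-1,0.178,0.083,0.002,0,0,-15.5,-1,0.178,0.083,0.002,0,0,-15.5,-1,0.178,0.083,0.002,0,0,-15.5,-1,0.178,0.083,0.002,0,0,-15.5,-1,0.178,0.083,0.04,0,0,-15.5,-1,0.178,0.083,0.075,0,0,-15.5,-1,0.178,0.083,0.101,0,0,-15.5,-1]

```text
time: 8.75
tool_pos: [0.673, -0.0764, 0.1986]
tcp_rot: [-2.107, -2.327, 0.002]
wrist_force: [-0.5, -0.5, -0.2]
width: -0.001
grip_force: 0.0
```

Call:
jog_arm:
  deltas: [0,0,0,0,0,0,-1,0,0,0,0,0,0,-1]

```text
time: 8.95
tool_pos: [0.674, -0.0775, 0.201]
tcp_rot: [-2.11, -2.326, 0.001]
wrist_force: [-0.0, -1.2, 0.7]
width: 0.001
grip_force: 0.0
```

```bash
python3 -c "
from h import *
rel([.6748,-.0771,.20],5.5);rel([.6652,.0224,.20],5.5)
b=read_camera('scene');cv2.imwrite('pics/s4.png',cv2.resize(b['color'][130:330,120:320],None,fx=3,fy=3))"
```

```text
[0.0003, 0.0008, 0.001] [-0.1, -0.0, 0.1]
 [0.1003, 0.0009, 0.001] [-0.1, -0.0, 0.1]
```

View pics/s4.png

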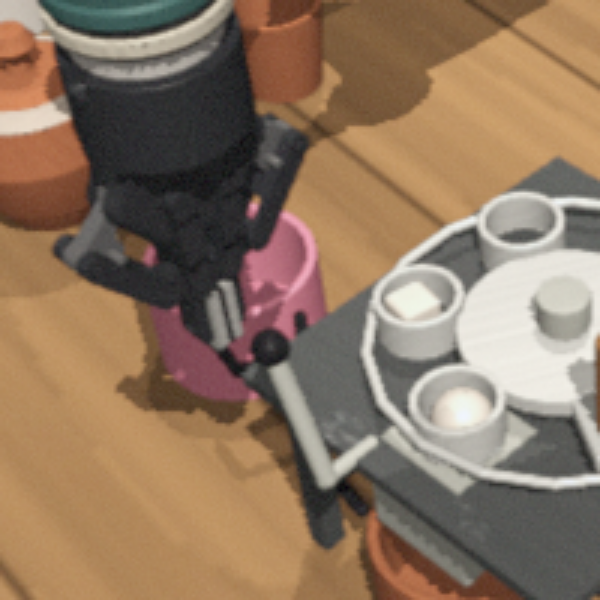

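The closed fingertips at (225,335) in the crop stand just behind the black knob at (270,347). The ball, at (462,405), sits in the pocket over the flap. I'll push.

Call:
jog_arm:
  deltas: [0.015,0,0.001,0,0,0,-1,0.03,0,0.001,0,0,0,-1,0.045,0,0.001,0,0,0,-1,0.06,0,0.001,0,0,0,-1,0.075,0,0.001,0,0,0,-1,0.085,0,0.001,0,0,0,-1,0.095,0,0.001,0,0,0,-1,0.1,0,0.001,0,0,0,-1]

```text
time: 9.8
tool_pos: [0.6647, 0.0223, 0.1997]
tcp_rot: [-2.111, -2.326, 0.0]
wrist_force: [0.1, -1.5, -0.1]
width: -0.0
grip_force: 0.3
```

Call:
jog_arm:
  deltas: [0,0,0,0,0,0,-1,0,0,0,0,0,0,-1,0,0,0,0,0,0,-1]

```text
time: 10.1
tool_pos: [0.665, 0.0207, 0.1998]
tcp_rot: [-2.113, -2.325, 0.0]
wrist_force: [0.4, -0.3, 0.2]
width: -0.002
grip_force: 0.0
```

Now back off towards -y, then up and out, touching nothing.

Call:
jog_arm:
  deltas: [-0.02,0,0,0,0,0,-1,-0.04,0,-0.02,0,0,0,-1,-0.06,0,-0.06,0,0,0,-1,-0.1,0,-0.1,0,0,0,-1,-0.15,0,-0.1,0,0,0,-1,-0.2,0,-0.1,0,0,0,-1,-0.25,0,-0.1,0,0,0,-1,-0.25,0,-0.1,0,0,0,-1]

```text
time: 10.9
tool_pos: [0.6881, -0.2357, 0.2995]
tcp_rot: [2.118, 2.317, -0.004]
wrist_force: [-1.2, -0.3, 1.1]
width: 0.001
grip_force: 0.0
```

Call:
jog_arm:
  deltas: [0,0,0,0,0,0,-1,0,0,0,0,0,0,-1,0,0,0,0,0,0,-1,0,0,0,0,0,0,-1]

```text
time: 11.3
tool_pos: [0.6891, -0.2262, 0.3001]
tcp_rot: [-2.11, -2.328, -0.0]
wrist_force: [1.2, 1.0, 0.2]
width: -0.002
grip_force: 0.0
```

```bash
python3 -c "
from h import *
b=read_camera('scene')['color'];a=read_camera('top')['color']
o=np.zeros((585,795,3),np.uint8);o[:,:495]=cv2.resize(a[130:325,230:395],(495,585),interpolation=2);o[:500,495:]=cv2.resize(b[175:375,200:320],(300,500),interpolation=2);cv2.imwrite('pics/c5.png',o)"
```

```text
(no output)
```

View pics/c5.png

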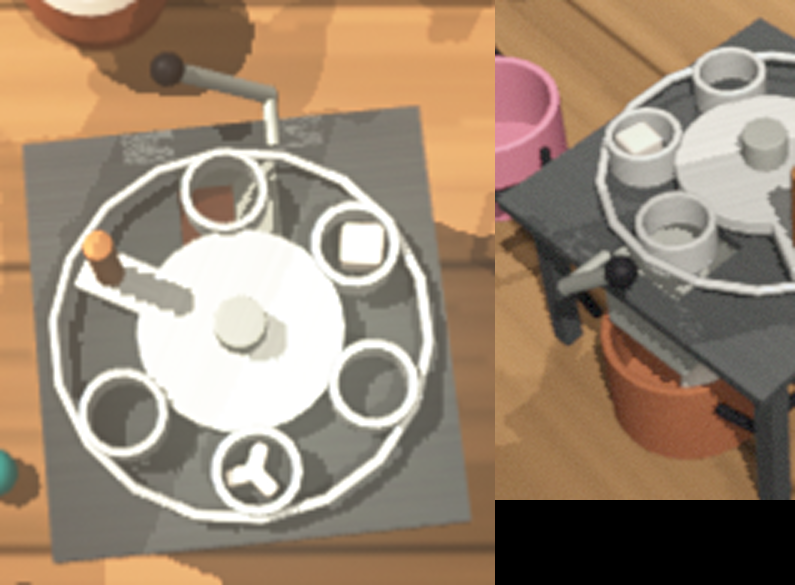

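The crank is over, with its knob at (167,69) in the crop. The flap is open, the jar's floor shows through the hole, and the ball has left its pocket at (223,190). No ball is visible on the table in this crop, and the block and stilt are still in their pockets.

```bash
python3 -c "
from h import *
print(finish_job())"
```

```text
the job is handed in; nothing more can be done
None
```

The ball's pocket was set over the drop hole with the flap shut, then the flap was opened. The ball left its pocket, apparently into the jar (I never saw it there), and the job was handed in at about 11 s; a mistaken move briefly overshot the wheel by about 30° before I brought it back.

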